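# Crucibles into their cork rings

### The arm

A 7-joint arm with a two-finger parallel gripper is mounted at the origin on the work surface. World frame = base frame: x ahead of the robot, y to its left, z up, the work surface at z = 0. Lengths are in m, angles in rad, forces in N, time in s.
With the tool pointing down it reaches from about 0.4 to 0.85 m from the base axis. Payload 6.9 kg.
Tool frame: the origin (TCP) lies at the centre of the arm's flange, where the gripper is bolted on; the fingertips stand 173 mm ahead of it and the grasp point (between the pads) lies 155 mm ahead of it (env.grip_point_offset is the distance from the TCP to the grasp point, in m); z points along the fingers, y is the direction in which the jaws open and shut (so a half turn about z gives the same grasp; the last joint's range is limited). The gripper opens to 85 mm and grips with 20 to 120 N. Pads are 22 mm wide; open, the fingers measure 114 mm over their backs; the gripper's body (76 mm by 85 mm) begins 54 mm behind the grasp point. The pads swing forward as they close: fully open they stand 13 mm farther back than shut.
Start: joints at [-1.188, 0.507, -0.238, 1.5, 0.126, 1.149, -0.155], TCP at [0.171, 0.601, 0.405] pointing down, gripper open.
Joint ranges: [-3.08, 3.08], [-0.24, 2.05], [-1.43, 1.35], [0, 2.5], [-1.52, 4.66], [0.17, 1.96], [-2.89, 2.89]. Speed limits (rad/s): [2.39, 2.39, 3.14, 3.14, 3.14, 3.14, 3.14].

### API

Orientations are given as a unit quaternion [w, x, y, z].
In Python, from station import env, eyes gives the robot as it stands.
- The arm moves only by the tool servo_tool, never from a script. Its argument "deltas" is a list of rows, each a list of 7 numbers: the turn, a rotation vector about the tool's x, y, z as a fraction of full scale, then the shift along the tool's x, y, z as a fraction of full scale, then the gripper's target within -1 to 1 (shut at 1, half-way at 0, fully open at -1). A call has 1 to 10 rows; each row is the pose to reach, as a shift and turn from the pose commanded when the call began, along the tool's axes at that moment, turning the shorter way round; what a row does not reach only later rows make up. Full scale, the value 1, is 0.3 m for a shift and 360 degrees for a turn. A row lasts 1/10 s, in which the tool goes at most 50 mm and 8.59 degrees, less where a joint would pass 70% of its speed; a pose out of reach is approached as far as the arm can. A call with a number of a shift or a turn outside -1 to 1 is refused whole. A call with a gripper value outside its range is refused whole. The fingers move at their own pace and stop on an object; "squeeze" is the grip in N (left out, the last holds). Time passes only in rows, so rows that repeat a pose let the fingers close. It gives the time, the measured TCP pose, the force and the opening at its end, in the units of the state.
- env.read_state(): the state, without advancing time (a new reading comes with each control period).
- eyes.snapshot(name): name is "scene" or "top"; returns a dict with "pixels" (480x640x3 uint8, red, green, blue), "K" (3x3 intrinsics, pixels), "rvec" (rotation vector, rad) and "tvec" (3), from world to camera coordinates, as OpenCV has them. Camera axes: x right, y down, z forward; pixel columns grow to the right and rows downward; lengths in m; the calibration is good to about 2 mm. A picture is of the moment at which its call begins. There is no depth.
- env.finish_job(): hands the job in, once; it reports no verdict.
The state is a dict: "time_s": time; "q": joint angles; "joint_velocities": joint speeds; "joint_efforts": joint torques, N m; "ee_pos": TCP position; "eef_rot": TCP orientation; "ft_force": force on the tool from outside, world axes, zero at the start; "moment": the same for the moment, N m; "finger_gap": opening from 0.0 (shut) to 1.0 (fully open).
Only numpy, scipy, OpenCV 4.12 (cv2) and the standard library are available. Lean on these libraries where they do the work, as an engineer would, in place of code of your own. Each camera call takes 0.05 s, during which the arm holds its last target. There are 200 camera calls.

### The job

Pick out the four plain porcelain crucibles on the lab bench and stand each one upright in the cork ring of its own size: the smallest in the smallest ring, and so on up to the largest in the largest, each resting on the bench inside the hole. Porcelain is brittle, so set them down without dropping them or tipping them over, and leave the cup with the handle and the wide low dish where they stand.

Things in the scene. Friction and masses are not known exactly. Their poses are not given: they have to be found in the camera images.
- crucible_tiny: the smallest crucible: plain round white porcelain cup without handle or spout, open at the top, about 25 g; outer diameter 28 mm, 40 mm high, wall 3 mm; straight-sided from 18 mm up to the rim, tapering below that to a foot 20 mm across. Origin at the centre of its underside, z up out of the mouth. At the start it stands on the bench.
- crucible_small: the second smallest crucible: plain round white porcelain cup without handle or spout, open at the top, about 40 g; outer diameter 38 mm, 46 mm high, wall 3 mm; straight-sided from 18 mm up to the rim, tapering below that to a foot 27 mm across. Origin at the centre of its underside, z up out of the mouth. At the start it stands on the bench.
- crucible_medium: the second largest crucible: plain round white porcelain cup without handle or spout, open at the top, about 65 g; outer diameter 48 mm, 52 mm high, wall 3 mm; straight-sided from 18 mm up to the rim, tapering below that to a foot 34 mm across. Origin at the centre of its underside, z up out of the mouth. At the start it stands on the bench.
- crucible_large: the largest crucible: plain round white porcelain cup without handle or spout, open at the top, about 95 g; outer diameter 58 mm, 58 mm high, wall 3 mm; straight-sided from 18 mm up to the rim, tapering below that to a foot 41 mm across. Origin at the centre of its underside, z up out of the mouth. At the start it stands on the bench.
- ring_tiny: flat ring of brown cork lying on the bench, fixed to it; outer diameter 66 mm, hole 38 mm, 9 mm high; the place for crucible_tiny. Origin on the bench at the centre of the hole, z up.
- ring_small: flat ring of brown cork lying on the bench, fixed to it; outer diameter 76 mm, hole 48 mm, 9 mm high; the place for crucible_small. Origin on the bench at the centre of the hole, z up.
- ring_medium: flat ring of brown cork lying on the bench, fixed to it; outer diameter 86 mm, hole 58 mm, 9 mm high; the place for crucible_medium. Origin on the bench at the centre of the hole, z up.
- ring_large: flat ring of brown cork lying on the bench, fixed to it; outer diameter 96 mm, hole 68 mm, 9 mm high; the place for crucible_large. Origin on the bench at the centre of the hole, z up.
- handled_cup: white porcelain cup with a loop handle on its +y side that reaches 45 mm from the centre, 52 mm across, 50 mm high: not a crucible, stays where it stands. Origin at the centre of its underside.
- dish: wide low white porcelain evaporating dish with a small lip on its -x side, 80 mm across the rim (the lip reaches 49 mm from the centre), 24 mm high: not a crucible, stays where it stands. Origin at the centre of its underside.
Mind the look-alikes: they are no part of the job. Leave any orange look-alike of the crucible_large alone.

How it is judged:
At the end, for the whole second after the job is handed in: Each of the four crucibles stands on the bench inside the hole of the ring of its own size: centre within 15 mm of the ring's centre, underside within 4 mm of the bench, upright within 0.12 rad, at rest (horizontal distance between crucible_tiny and ring_tiny below 0.015 m and height (world z) of each of crucible_tiny, crucible_small, crucible_medium, crucible_large below 0.004 m and angle between each of crucible_tiny, crucible_small, crucible_medium, crucible_large's own z axis and vertical below 0.12 rad and linear speed of each of crucible_tiny, crucible_small, crucible_medium, crucible_large below 0.02 m/s and angular speed of each of crucible_tiny, crucible_small, crucible_medium, crucible_large below 0.2 rad/s and horizontal distance between crucible_small and ring_small below 0.015 m and horizontal distance between crucible_medium and ring_medium below 0.015 m and horizontal distance between crucible_large and ring_large below 0.015 m); the robot touches nothing.
It fails at once if a crucible is tipped over (angle between any of crucible_tiny, crucible_small, crucible_medium, crucible_large's own z axis and vertical above 0.8 rad).
It fails at once if a crucible is dropped (falls freely by more than about 25 mm) ((contact force between crucible_tiny and anything else below 0.02 N and contact force between the fingers and crucible_tiny below 0.02 N and linear speed of crucible_tiny above 0.7 m/s) or (contact force between crucible_small and anything else below 0.02 N and contact force between the fingers and crucible_small below 0.02 N and linear speed of crucible_small above 0.7 m/s) or (contact force between crucible_medium and anything else below 0.02 N and contact force between the fingers and crucible_medium below 0.02 N and linear speed of crucible_medium above 0.7 m/s) or (contact force between crucible_large and anything else below 0.02 N and contact force between the fingers and crucible_large below 0.02 N and linear speed of crucible_large above 0.7 m/s)).
It fails at once if the handled cup is moved more than 30 mm or tipped over (distance of handled_cup from where it was at the start of the episode above 0.03 m or angle between handled_cup's own z axis and vertical above 0.5 rad).
It fails at once if the wide dish is moved more than 30 mm or tipped over (distance of dish from where it was at the start of the episode above 0.03 m or angle between dish's own z axis and vertical above 0.5 rad).
It also fails if it takes over 106 s, if anything falls off the work surface, if the arm or the gripper's body presses on something with over 40 N, if the wrist force passes 120 N, or if a joint passes its speed limit or range.

## Working session

There is one attempt and no reset: what is moved stays moved. The work goes in short steps, Python scripts to look and compute and a tool call to move; the robot and the scene stay as the last step left them, time stands still between calls to the robot, and variables do not carry over. Pictures are saved under pics/ and viewed, about 12 in all and at most 16, crops included, and the job is handed in when it is done.

Besides the shell and the picture viewer there is one more tool, called as name(argument=value, ...), one argument or row to a line, values as JSON. servo_tool: Moves the arm, as the interface text tells. Shift numbers are shares of 0.3 m and turn numbers shares of 360 degrees, none past 1 either way. Its arguments: {"type":"object","properties":{"deltas":{"type":"array","items":{"type":"array","items":{"type":"number","minimum":-1,"maximum":1}}},"squeeze":{"type":"number"}},"required":["deltas"]}

```bash
ls; mkdir -p pics; python3 - <<'E'
from station import env, eyes
import cv2, numpy as np
for n in("top","scene"):
    s=eyes.snapshot(n); cv2.imwrite(f"pics/{n}0.png",s["pixels"][:,:,::-1]); np.savez(f"{n}0.npz",**s)
    R=cv2.Rodrigues(np.array(s["rvec"]))[0]; print(n,np.round(s["K"],1).tolist(),np.round(-R.T@np.array(s["tvec"]).ravel(),3),np.round(R,2).tolist())
print(env.read_state(),env.grip_point_offset)
E
```

```text
pics
top [[499.7, 0.0, 315.7], [0.0, 499.7, 234.0], [0.0, 0.0, 1.0]] [0.397 0.003 1.121] [[0.0, -1.0, -0.01], [-0.99, -0.0, -0.13], [0.13, 0.01, -0.99]]
scene [[586.9, 0.0, 325.1], [0.0, 586.9, 238.7], [0.0, 0.0, 1.0]] [1.094 0.539 0.954] [[-0.69, 0.72, -0.02], [0.56, 0.52, -0.65], [-0.46, -0.45, -0.76]]
{'time_s': 0.1, 'q': array([-1.1874874 ,  0.50823032, -0.23751787,  1.50102064,  0.1257001 ,
        1.14890083, -0.15483153]), 'joint_velocities': array([-0.00143956, -0.0026173 ,  0.00086905, -0.00224925, -0.00142524,
       -0.00060517,  0.00201237]), 'joint_efforts': array([-4.14253998e-03, -6.21829605e+01, -2.19440550e+00, -2.50196922e+01,
        1.24408712e-02,  7.96238717e-03, -2.40903990e-07]), 'ee_pos': array([0.17143016, 0.60085126, 0.4039347 ]), 'eef_rot': array([-9.03902828e-05,  1.38474549e-01,  9.90365681e-01, -7.80797711e-04]), 'ft_force': array([-1.0499773 , -0.34564381, -0.57971427]), 'moment': array([ 0.0053951 , -0.03097428,  0.01059295]), 'finger_gap': 1.0014715591727563} 0.1547
```

View pics/top0.png

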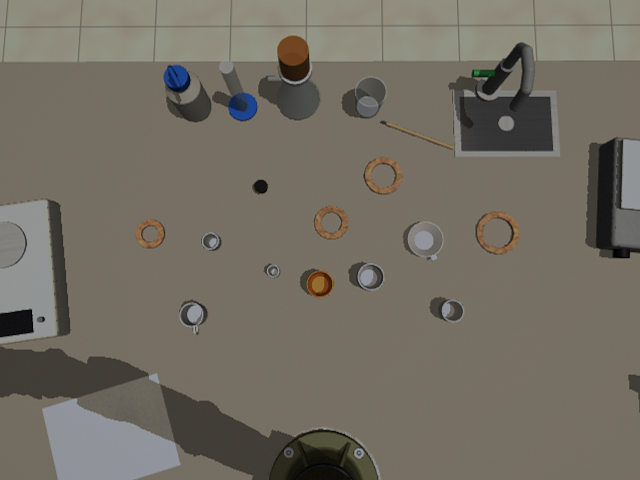

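View pics/scene0.png

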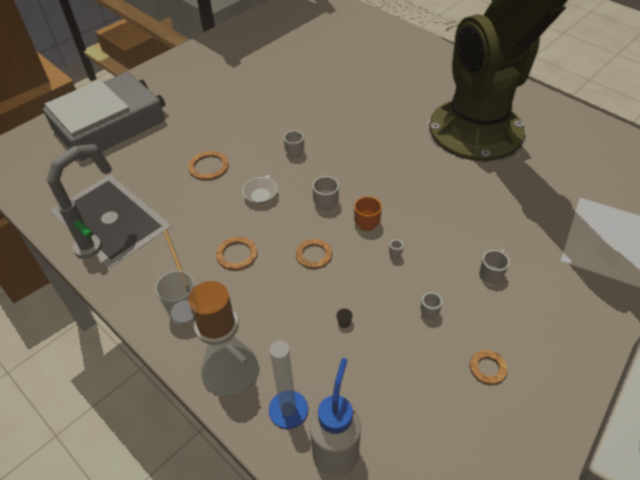

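The top view shows these candidates:
- **Rings:** (150,234), (331,222), (383,175) and (498,232).
- **Plain cups:** (273,271) tiny, (211,241) small, (452,310) medium and (370,277) large.
- **Leave alone:** the handled cup at (192,314), the dish at (425,240) and the orange look-alike at (320,284).

Next I'll measure them, fitting the known shapes in both views.

```bash
cat > vis.py <<'E'
import cv2, numpy as np
from scipy.optimize import least_squares
C={'tiny':(28,40,20),'small':(38,46,27),'medium':(48,52,34),'large':(58,58,41)}  # D,H,foot mm
RG={'tiny':66,'small':76,'medium':86,'large':96}
t=np.linspace(0,2*np.pi,60)
circ=lambda x,y,d,z:np.c_[x+d/2*np.cos(t),y+d/2*np.sin(t),0*t+z]
def shape(kind,n,x,y):
    if kind=='c':
        D,H,f=np.array(C[n])/1e3; return np.vstack([circ(x,y,D,H),circ(x,y,D,.018),circ(x,y,f,0)])
    D=RG[n]/1e3; return np.vstack([circ(x,y,D,.009),circ(x,y,D,0)])
def proj(s,P): return cv2.projectPoints(np.float64(P),np.float64(s['rvec']),np.float64(s['tvec']),np.float64(s['K']),None)[0][:,0]
def hullstats(p):
    m=cv2.moments(cv2.convexHull(np.float32(p))); return m['m10']/m['m00'],m['m01']/m['m00'],m['m00']
def ray(s,uv,z):
    R=cv2.Rodrigues(np.float64(s['rvec']))[0]; c=-R.T@np.float64(s['tvec']).ravel()
    d=R.T@np.linalg.inv(s['K'])@[uv[0],uv[1],1]; return (c+d*(z-c[2])/d[2])[:2]
def blobs(s,kind):
    hsv=cv2.cvtColor(s['pixels'],cv2.COLOR_RGB2HSV)
    m=((hsv[...,1]>95)&(hsv[...,2]>80)&(hsv[...,0]<25)) if kind=='r' else (hsv[...,1]<28)&(hsv[...,2]>45)
    m=cv2.morphologyEx(m.astype(np.uint8),cv2.MORPH_CLOSE,np.ones((3,3)))
    out=[]
    for c in cv2.findContours(m,cv2.RETR_EXTERNAL,cv2.CHAIN_APPROX_NONE)[0]:
        h=cv2.convexHull(c); M=cv2.moments(h)
        if 60<M['m00']<4000:
            # contour runs through pixel centres: true area larger by about half the perimeter
            out.append((M['m10']/M['m00'],M['m01']/M['m00'],M['m00']+cv2.arcLength(h,True)/2+1))
    return out
def fit(s,kind,n,uv):
    f=lambda p:np.array(hullstats(proj(s,shape(kind,n,*p)))[:2])-uv
    p=least_squares(f,ray(s,uv,.02)).x
    return p,hullstats(proj(s,shape(kind,n,*p)))[2]
E
python3 - <<'E'
from vis import *
S={n:dict(np.load(n+'0.npz')) for n in('top','scene')}
g={'c':dict(tiny=(273,271),small=(211,241),medium=(452,310),large=(370,277)),'r':dict(tiny=(150,234),small=(331,222),medium=(383,175),large=(498,232))}
gs={'c':dict(tiny=(397,249),small=(431,306),medium=(294,143),large=(326,192)),'r':dict(tiny=(489,366),small=(314,253),medium=(236,252),large=(208,165))}
for nm,G in(('top',g),('scene',gs)):
  s=S[nm]
  for k in'cr':
    B=blobs(s,k)
    for n,uv in G[k].items():
      b=min(B,key=lambda b:np.hypot(b[0]-uv[0],b[1]-uv[1])); p,a=fit(s,k,n,np.array(b[:2]))
      print(nm,k,n,np.round(b,1),'xy',np.round(p,4),'area model %.0f'%a,'r %.2f'%np.hypot(*p))
s=S['top']
for n,uv in dict(cup=(192,314),dish=(425,240),orange=(320,284),black=(261,187)).items(): print(n,ray(s,uv,.04).round(3))
im=s['pixels'][150:340,130:530,::-1]; cv2.imwrite('pics/crop1.png',cv2.resize(im,None,fx=2,fy=2,interpolation=2))
E
```

```text
top c tiny [272.9 270.7 151. ] xy [0.4565 0.1118] area model 143 r 0.47
top c small [210.8 240.9 282.6] xy [0.5214 0.2493] area model 287 r 0.58
top c medium [451.7 310.5 488.5] xy [ 0.3727 -0.2726] area model 493 r 0.46
top c large [370.7 276.6 633.8] xy [ 0.444  -0.0997] area model 623 r 0.46
top r tiny [149.4 233.3 674.3] xy [0.5416 0.3955] area model 701 r 0.67
top r small [330.9 222.1 887. ] xy [ 0.568  -0.0151] area model 899 r 0.57
top r medium [ 383.   175.1 1094.3] xy [ 0.6769 -0.1338] area model 1129 r 0.69
top r large [ 497.7  232.4 1441.5] xy [ 0.5458 -0.3888] area model 1496 r 0.67
scene c tiny [431.7 301.  262.9] xy [0.5076 0.241 ] area model 282 r 0.56
scene c small [431.7 301.  262.9] xy [0.5103 0.2423] area model 478 r 0.56
scene c medium [260.2 195.2 238.7] xy [ 0.5434 -0.2017] area model 553 r 0.58
scene c large [260.2 195.2 238.7] xy [ 0.5457 -0.1986] area model 779 r 0.58
scene r tiny [ 488.3  366.8 1050.4] xy [0.5395 0.3928] area model 1079 r 0.67
scene r small [313.5 253.2 873. ] xy [ 0.5655 -0.0172] area model 915 r 0.57
scene r medium [ 236.1  252.8 1116.4] xy [ 0.6743 -0.1364] area model 1149 r 0.69
scene r large [208.  165.  948.5] xy [ 0.5432 -0.3908] area model 978 r 0.67
cup [0.363 0.283]
dish [ 0.524 -0.219]
orange [0.428 0.009]
black [0.641 0.14 ]
```

View pics/crop1.png

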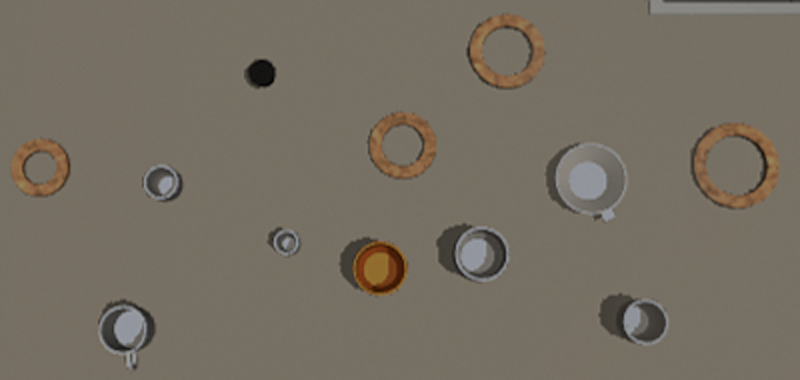

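Model areas match the top-view blobs, so the sizes are identified: tiny, small, medium and large crucibles at (273,271), (211,241), (452,310) and (371,277), with their rings in the expected order. The enlarged crop confirms they are plain, with no handle or lip, and not orange. On the rings, the two cameras differ by a constant ~2.4 mm, so I'll use the mean. First I'll level the jaw heading and move towards the tiny crucible.

servo_tool(
  deltas=[
    [0, 0, -0.006, -0.08, -0.08, 0.02, -0.2],
    [0, 0, -0.012, -0.17, -0.165, 0.05, -0.2],
    [0, 0, -0.018, -0.26, -0.25, 0.075, -0.2],
    [0, 0, -0.025, -0.34, -0.33, 0.1, -0.2],
    [0, 0, -0.031, -0.43, -0.41, 0.125, -0.2],
    [0, 0, -0.037, -0.51, -0.495, 0.15, -0.2],
    [0, 0, -0.0442, -0.6, -0.58, 0.175, -0.2],
    [0, 0, -0.0442, -0.679, -0.656, 0.2, -0.2],
    [0, 0, -0.0442, -0.679, -0.656, 0.2, -0.2],
  ],
  squeeze=35,
)

```text
time_s: 1.0
ee_pos: [0.3156, 0.3515, 0.3435]
eef_rot: [-0.0, 0.003, 1.0, -0.002]
ft_force: [-0.2, 0.1, -0.1]
finger_gap: 0.6
```

servo_tool(
  deltas=[
    [0, 0, 0, -0.06, -0.1, 0.02, -0.2],
    [0, 0, 0, -0.13, -0.22, 0.05, -0.2],
    [0, 0, 0, -0.2, -0.34, 0.08, -0.2],
    [0, 0, 0, -0.27, -0.46, 0.1, -0.2],
    [0, 0, 0, -0.34, -0.58, 0.13, -0.2],
    [0, 0, 0, -0.4, -0.7, 0.16, -0.2],
    [0, 0, 0, -0.465, -0.803, 0.178, -0.2],
    [0, 0, 0, -0.465, -0.803, 0.178, -0.2],
    [0, 0, 0, -0.465, -0.803, 0.178, -0.2],
    [0, 0, 0, -0.465, -0.803, 0.178, -0.2],
  ],
)

```text
time_s: 2.0
ee_pos: [0.4524, 0.1163, 0.2914]
eef_rot: [-0.0, -0.001, 1.0, 0.0]
ft_force: [-0.2, -0.1, -0.5]
finger_gap: 0.602
```

```bash
python3 - <<'E'
from station import env
s=env.read_state(); print(s['ee_pos'].round(4),s['eef_rot'].round(4),s['joint_velocities'].round(3))
E
```

```text
[0.4524 0.1163 0.2914] [-1.e-04 -8.e-04  1.e+00  4.e-04] [-0.013 -0.006 -0.003  0.002  0.002  0.     0.004]
```

servo_tool(
  deltas=[
    [0, 0, 0, -0.0087, -0.019, 0.05, -0.2],
    [0, 0, 0, -0.0087, -0.019, 0.12, -0.2],
    [0, 0, 0, -0.0087, -0.019, 0.2, -0.2],
    [0, 0, 0, -0.0087, -0.019, 0.27, -0.2],
    [0, 0, 0, -0.0087, -0.019, 0.32, -0.2],
    [0, 0, 0, -0.0087, -0.019, 0.35, -0.2],
    [0, 0, 0, -0.0087, -0.019, 0.358, -0.2],
    [0, 0, 0, -0.0087, -0.019, 0.358, -0.2],
    [0, 0, 0, -0.0087, -0.019, 0.358, -0.2],
  ],
)

```text
time_s: 2.9
ee_pos: [0.4556, 0.1097, 0.1846]
eef_rot: [0.001, -0.0, 1.0, 0.0]
ft_force: [0.9, 0.3, 0.1]
finger_gap: 0.599
```

```bash
cat > snap.py <<'E'
import sys
from station import env,eyes
import cv2
# name, camera, crop x0 y0 x1 y1
n,c,*b=sys.argv[1:]; x0,y0,x1,y1=map(int,b)
im=eyes.snapshot(c)["pixels"][y0:y1,x0:x1,::-1]
cv2.imwrite(f"pics/{n}.png",cv2.resize(im,None,fx=4,fy=4,interpolation=2))
print(env.read_state()['ee_pos'].round(4))
E
python3 snap.py a1 scene 320 180 480 300
```

```text
[0.4556 0.1095 0.1846]
```

View pics/a1.png

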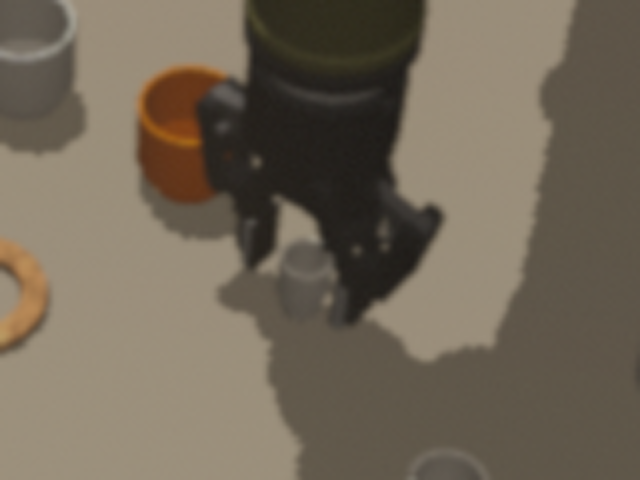

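The tiny cup (crop pixel 305,280) stands between the two fingers (260,240 and 345,300), and the tips are clear of the bench. Closing.

servo_tool(
  deltas=[
    [0, 0, 0, 0, 0, 0, 0.1],
    [0, 0, 0, 0, 0, 0, 0.25],
    [0, 0, 0, 0, 0, 0, 0.4],
    [0, 0, 0, 0, 0, 0, 0.55],
    [0, 0, 0, 0, 0, 0, 0.7],
    [0, 0, 0, 0, 0, 0, 0.7],
    [0, 0, 0, 0, 0, 0, 0.7],
    [0, 0, 0, 0, 0, 0, 0.7],
  ],
)

```text
time_s: 3.75
ee_pos: [0.4556, 0.1092, 0.1843]
eef_rot: [0.0, 0.0, 1.0, 0.0]
ft_force: [-0.7, -0.3, 5.9]
finger_gap: 0.314
```

servo_tool(
  deltas=[
    [0, 0, 0, 0, 0, -0.03, 0.7],
    [0, 0, 0, 0, 0, -0.1, 0.7],
    [0, 0, 0, 0, 0, -0.19, 0.7],
    [0, 0, 0, -0.02, 0.06, -0.28, 0.7],
    [0, 0, 0, -0.06, 0.2, -0.34, 0.7],
    [0, 0, 0, -0.1, 0.34, -0.353, 0.7],
    [0, 0, 0, -0.145, 0.49, -0.353, 0.7],
    [0, 0, 0, -0.19, 0.64, -0.353, 0.7],
    [0, 0, 0, -0.235, 0.79, -0.353, 0.7],
    [0, 0, 0, -0.265, 0.9, -0.353, 0.7],
  ],
)

```text
time_s: 4.75
ee_pos: [0.5348, 0.3824, 0.2904]
eef_rot: [-0.0, -0.001, 1.0, 0.001]
ft_force: [0.3, 0.7, -1.1]
finger_gap: 0.315
```

servo_tool(
  deltas=[
    [0, 0, 0, -0.01, 0.03, 0, 0.7],
    [0, 0, 0, -0.016, 0.049, 0, 0.7],
    [0, 0, 0, -0.016, 0.049, 0, 0.7],
    [0, 0, 0, -0.016, 0.049, 0, 0.7],
    [0, 0, 0, -0.016, 0.049, 0, 0.7],
  ],
)

```text
time_s: 5.25
ee_pos: [0.5401, 0.3924, 0.2901]
eef_rot: [0.0, 0.001, 1.0, -0.0]
ft_force: [-0.6, 0.2, -0.3]
finger_gap: 0.32
```

```bash
python3 snap.py a2 scene 400 240 560 360
```

```text
[0.54   0.3926 0.2901]
```

View pics/a2.png

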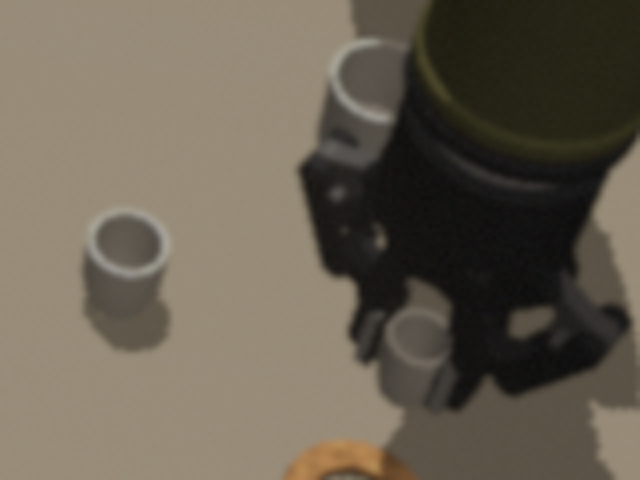

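The cup (crop 415,355) is held upright between the pads, above and behind the ring as expected at height. Lowering.

servo_tool(
  deltas=[
    [0, 0, 0, 0, 0.005, 0.04, 0.7],
    [0, 0, 0, 0, 0.005, 0.11, 0.7],
    [0, 0, 0, 0, 0.005, 0.18, 0.7],
    [0, 0, 0, 0, 0.005, 0.24, 0.7],
    [0, 0, 0, 0, 0.005, 0.29, 0.7],
    [0, 0, 0, 0, 0.005, 0.32, 0.7],
    [0, 0, 0, 0, 0.005, 0.337, 0.7],
    [0, 0, 0, 0, 0.005, 0.345, 0.7],
    [0, 0, 0, 0, 0.005, 0.35, 0.7],
    [0, 0, 0, 0, 0.005, 0.35, 0.7],
  ],
)

```text
time_s: 6.3
ee_pos: [0.5399, 0.3956, 0.1853]
eef_rot: [0.0, 0.0, 1.0, 0.0]
ft_force: [-0.1, 0.4, 0.1]
finger_gap: 0.315
```

```bash
python3 snap.py a3 scene 410 290 570 410
```

```text
[0.5399 0.3956 0.1854]
```

View pics/a3.png

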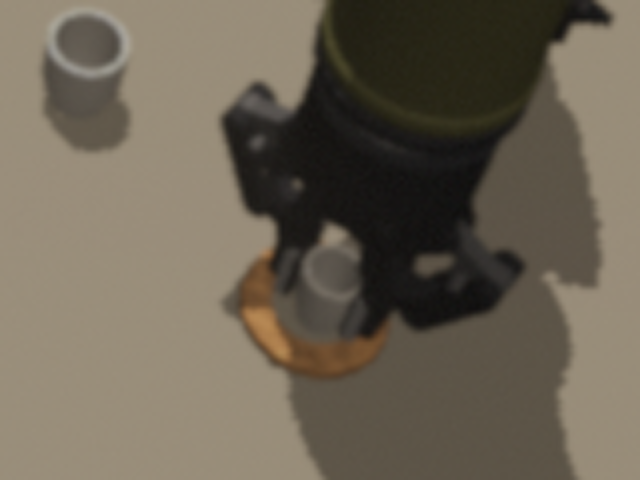

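Cup sits inside the ring hole with the tips above the cork. Releasing, then lifting.

servo_tool(
  deltas=[
    [0, 0, 0, 0, 0, 0.002, 0.45],
    [0, 0, 0, 0, 0, 0.002, 0.3],
    [0, 0, 0, 0, 0, 0.002, 0.1],
    [0, 0, 0, 0, 0, 0.002, -0.1],
    [0, 0, 0, 0, 0, 0.002, -0.2],
    [0, 0, 0, 0, 0, 0.002, -0.2],
    [0, 0, 0, 0, 0, -0.03, -0.2],
    [0, 0, 0, 0, 0, -0.12, -0.2],
    [0, 0, 0, 0, 0, -0.25, -0.2],
    [0, 0, 0, 0, 0, -0.35, -0.3],
  ],
)

```text
time_s: 7.35
ee_pos: [0.5399, 0.3956, 0.2925]
eef_rot: [0.001, 0.0, 1.0, 0.001]
ft_force: [0.4, -0.0, 0.1]
finger_gap: 0.65
```

servo_tool(
  deltas=[
    [0, 0, 0, 0.02, -0.12, 0, -0.4],
    [0, 0, 0, 0.04, -0.26, 0, -0.4],
    [0, 0, 0, 0.06, -0.4, 0, -0.4],
    [0, 0, 0, 0.067, -0.487, 0, -0.4],
    [0, 0, 0, 0.067, -0.487, 0, -0.4],
    [0, 0, 0, 0.067, -0.487, 0, -0.4],
    [0, 0, 0, 0.067, -0.487, 0, -0.4],
  ],
)

```text
time_s: 8.05
ee_pos: [0.5196, 0.2508, 0.2903]
eef_rot: [0.0, -0.001, 1.0, 0.001]
ft_force: [0.4, 0.4, -0.4]
finger_gap: 0.7
```

```bash
python3 - <<'E'
from vis import *
from station import env,eyes
s=eyes.snapshot('top'); print(env.read_state()['ee_pos'].round(4))
print(np.round([b for b in blobs(s,'c') if abs(b[0]-150)<30 and abs(b[1]-234)<30],1), np.round([b for b in blobs(s,'r') if abs(b[0]-150)<30],1))
cv2.imwrite('pics/a4.png',cv2.resize(s['pixels'][190:290,110:270,::-1],None,fx=4,fy=4,interpolation=2))
E
```

```text
[0.5195 0.2509 0.2901]
[] []
```

View pics/a4.png

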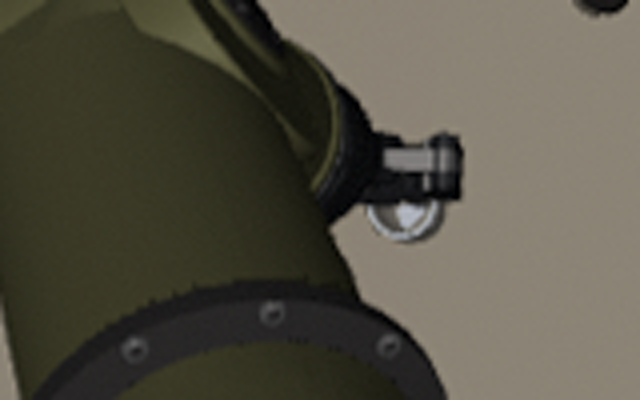

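The arm covers the tiny ring at (150,234) in this view, so I'll check it later. The small cup stands under the gripper at (212,241). Next I'll descend and close on it.

servo_tool(
  deltas=[
    [0, 0, 0, -0.002, -0.009, 0.05, -0.4],
    [0, 0, 0, -0.002, -0.009, 0.13, -0.4],
    [0, 0, 0, -0.002, -0.009, 0.21, -0.4],
    [0, 0, 0, -0.002, -0.009, 0.28, -0.4],
    [0, 0, 0, -0.002, -0.009, 0.32, -0.4],
    [0, 0, 0, -0.002, -0.009, 0.337, -0.4],
    [0, 0, 0, -0.002, -0.009, 0.34, -0.4],
    [0, 0, 0, -0.002, -0.009, 0.34, -0.4],
  ],
)

```text
time_s: 8.9
ee_pos: [0.5205, 0.2471, 0.1884]
eef_rot: [0.0, -0.0, 1.0, 0.0]
ft_force: [-1.0, -0.3, 0.2]
finger_gap: 0.7
```

servo_tool(
  deltas=[
    [0, 0, 0, 0, 0, 0, -0.2],
    [0, 0, 0, 0, 0, 0, -0.05],
    [0, 0, 0, 0, 0, 0, 0.1],
    [0, 0, 0, 0, 0, 0, 0.25],
    [0, 0, 0, 0, 0, 0, 0.4],
    [0, 0, 0, 0, 0, 0, 0.5],
    [0, 0, 0, 0, 0, 0, 0.5],
    [0, 0, 0, 0, 0, 0, 0.5],
  ],
)

```text
time_s: 9.7
ee_pos: [0.5204, 0.2467, 0.1884]
eef_rot: [0.0, 0.0, 1.0, 0.0]
ft_force: [-0.9, -1.1, 5.3]
finger_gap: 0.422
```

servo_tool(
  deltas=[
    [0, 0, 0, 0, 0, -0.03, 0.5],
    [0, 0, 0, 0, 0, -0.1, 0.5],
    [0, 0, 0, 0, 0, -0.19, 0.5],
    [0, 0, 0, -0.01, -0.06, -0.28, 0.5],
    [0, 0, 0, -0.035, -0.2, -0.33, 0.5],
    [0, 0, 0, -0.06, -0.34, -0.34, 0.5],
    [0, 0, 0, -0.085, -0.49, -0.34, 0.5],
    [0, 0, 0, -0.11, -0.63, -0.34, 0.5],
    [0, 0, 0, -0.135, -0.76, -0.34, 0.5],
    [0, 0, 0, -0.15, -0.84, -0.34, 0.5],
  ],
)

```text
time_s: 10.7
ee_pos: [0.5653, -0.0093, 0.2902]
eef_rot: [0.0, 0.002, 1.0, -0.001]
ft_force: [-0.2, 1.3, -0.4]
finger_gap: 0.418
```

servo_tool(
  deltas=[
    [0, 0, 0, -0.003, -0.03, 0, 0.5],
    [0, 0, 0, -0.005, -0.036, 0, 0.5],
    [0, 0, 0, -0.005, -0.036, 0, 0.5],
    [0, 0, 0, -0.005, -0.036, 0, 0.5],
    [0, 0, 0, -0.005, -0.036, 0, 0.5],
  ],
)

```text
time_s: 11.2
ee_pos: [0.5666, -0.0144, 0.2899]
eef_rot: [0.0, -0.001, 1.0, 0.0]
ft_force: [-0.6, -0.3, -0.3]
finger_gap: 0.42
```

```bash
python3 - <<'E'
from vis import *
from station import env,eyes
s=eyes.snapshot('top'); print(env.read_state()['ee_pos'].round(4),env.read_state()['finger_gap'])
for b in blobs(s,'c'):
  if abs(b[0]-150)<30 and abs(b[1]-234)<30: print('tiny',np.round(b,1),fit(s,'c','tiny',np.array(b[:2])))
for b in blobs(s,'r'):
  if abs(b[0]-150)<30: print('ring',np.round(b,1),fit(s,'r','tiny',np.array(b[:2])))
E
```

```text
[ 0.5666 -0.0147  0.2898] 0.423370851116959
tiny [144.9 232.3 167.5] (array([0.54076659, 0.39776117]), 178.46710836014245)
ring [149.7 233.3 684.5] (array([0.54165419, 0.3948755 ]), 700.7652165059699)
```

Tiny is standing within 3 mm of its ring centre. Lowering small.

servo_tool(
  deltas=[
    [0, 0, 0, -0.001, -0.003, 0.04, 0.5],
    [0, 0, 0, -0.001, -0.003, 0.11, 0.5],
    [0, 0, 0, -0.001, -0.003, 0.18, 0.5],
    [0, 0, 0, -0.001, -0.003, 0.24, 0.5],
    [0, 0, 0, -0.001, -0.003, 0.28, 0.5],
    [0, 0, 0, -0.001, -0.003, 0.31, 0.5],
    [0, 0, 0, -0.001, -0.003, 0.325, 0.5],
    [0, 0, 0, -0.001, -0.003, 0.332, 0.5],
    [0, 0, 0, -0.001, -0.003, 0.336, 0.5],
    [0, 0, 0, -0.001, -0.003, 0.336, 0.5],
  ],
)

```text
time_s: 12.25
ee_pos: [0.5672, -0.0171, 0.1894]
eef_rot: [0.0, 0.0, 1.0, -0.0]
ft_force: [0.7, -0.2, -1.2]
finger_gap: 0.423
```

```bash
python3 snap.py a5 scene 234 180 394 300
```

```text
[ 0.5672 -0.0171  0.1895]
```

View pics/a5.png

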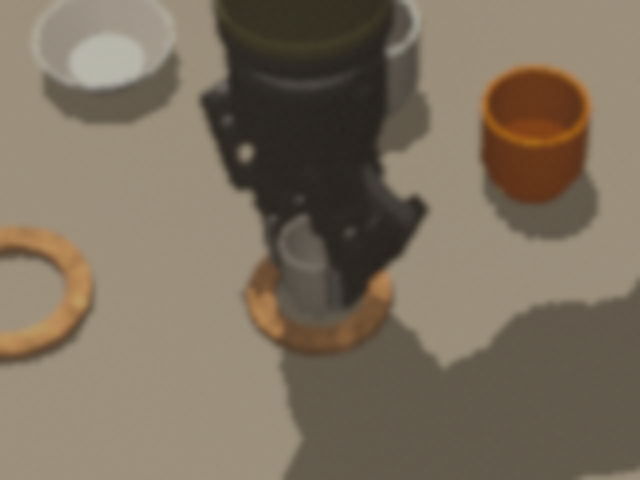

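Small (crop 310,260) is inside its ring (320,300). Releasing and going to medium.

servo_tool(
  deltas=[
    [0, 0, 0, 0, 0, 0.002, 0.2],
    [0, 0, 0, 0, 0, 0.002, 0.1],
    [0, 0, 0, 0, 0, 0.002, -0.1],
    [0, 0, 0, 0, 0, 0.002, -0.25],
    [0, 0, 0, 0, 0, 0.002, -0.35],
    [0, 0, 0, 0, 0, 0.002, -0.35],
    [0, 0, 0, 0, 0, -0.03, -0.35],
    [0, 0, 0, 0, 0, -0.12, -0.35],
    [0, 0, 0, 0, 0, -0.25, -0.35],
    [0, 0, 0, 0, 0, -0.35, -0.5],
  ],
)

```text
time_s: 13.3
ee_pos: [0.5671, -0.0169, 0.2964]
eef_rot: [0.001, -0.0, 1.0, 0.0]
ft_force: [0.6, 0.4, 0.3]
finger_gap: 0.752
```

servo_tool(
  deltas=[
    [0, 0, 0, 0.06, -0.08, 0, -0.7],
    [0, 0, 0, 0.15, -0.2, 0, -0.7],
    [0, 0, 0, 0.25, -0.33, 0, -0.7],
    [0, 0, 0, 0.35, -0.46, 0, -0.7],
    [0, 0, 0, 0.45, -0.59, 0, -0.7],
    [0, 0, 0, 0.55, -0.72, 0, -0.7],
    [0, 0, 0, 0.63, -0.82, 0, -0.7],
    [0, 0, 0, 0.652, -0.857, 0, -0.7],
    [0, 0, 0, 0.652, -0.857, 0, -0.7],
    [0, 0, 0, 0.652, -0.857, 0, -0.7],
  ],
)

```text
time_s: 14.3
ee_pos: [0.3722, -0.2733, 0.2944]
eef_rot: [0.001, -0.0, 1.0, 0.0]
ft_force: [0.3, 0.4, -0.3]
finger_gap: 0.851
```

```bash
cat > chk.py <<'E'
from vis import *
from station import env,eyes
import sys
s=eyes.snapshot('top'); st=env.read_state(); print(st['ee_pos'].round(4),round(st['finger_gap'],3),st['time_s'])
R=dict(tiny=(.5416,.3955),small=(.568,-.0151),medium=(.6769,-.1338),large=(.5458,-.3888))
for b in blobs(s,'c'):
  for n in R:
    p,a=fit(s,'c',n,np.array(b[:2])); d=np.hypot(*(p-R[n]))
    if d<.03: print(n,np.round(b,1),p.round(4),'off mm',(1e3*d).round(1),'area model %.0f'%a)
E
python3 chk.py
```

```text
[ 0.3725 -0.2729  0.2943] 0.849 14.35
tiny [144.8 232.2 160. ] [0.5409 0.3979] off mm 2.5 area model 178
small [331.7 219.8 264. ] [ 0.5687 -0.0164] off mm 1.5 area model 265
```

servo_tool(
  deltas=[
    [0, 0, 0, 0.003, -0.003, 0.05, -0.7],
    [0, 0, 0, 0.003, -0.003, 0.13, -0.7],
    [0, 0, 0, 0.003, -0.003, 0.21, -0.7],
    [0, 0, 0, 0.003, -0.003, 0.28, -0.7],
    [0, 0, 0, 0.003, -0.003, 0.32, -0.7],
    [0, 0, 0, 0.003, -0.003, 0.337, -0.7],
    [0, 0, 0, 0.003, -0.003, 0.341, -0.7],
    [0, 0, 0, 0.003, -0.003, 0.341, -0.7],
  ],
)

```text
time_s: 15.15
ee_pos: [0.3712, -0.2745, 0.192]
eef_rot: [0.0, -0.001, 1.0, -0.0]
ft_force: [-0.6, -0.1, 0.4]
finger_gap: 0.85
```

servo_tool(
  deltas=[
    [0, 0, 0, 0, 0, 0, -0.5],
    [0, 0, 0, 0, 0, 0, -0.35],
    [0, 0, 0, 0, 0, 0, -0.2],
    [0, 0, 0, 0, 0, 0, -0.05],
    [0, 0, 0, 0, 0, 0, 0.1],
    [0, 0, 0, 0, 0, 0, 0.25],
    [0, 0, 0, 0, 0, 0, 0.25],
    [0, 0, 0, 0, 0, 0, 0.25],
  ],
)

```text
time_s: 15.95
ee_pos: [0.3705, -0.275, 0.1923]
eef_rot: [0.0, 0.0, 1.0, -0.0]
ft_force: [-0.7, 0.4, 6.8]
finger_gap: 0.559
```

servo_tool(
  deltas=[
    [0, 0, 0, 0, 0, -0.03, 0.25],
    [0, 0, 0, 0, 0, -0.1, 0.25],
    [0, 0, 0, 0, 0, -0.19, 0.25],
    [0, 0, 0, -0.06, 0.027, -0.28, 0.25],
    [0, 0, 0, -0.18, 0.08, -0.33, 0.25],
    [0, 0, 0, -0.3, 0.137, -0.34, 0.25],
    [0, 0, 0, -0.43, 0.197, -0.34, 0.25],
    [0, 0, 0, -0.56, 0.256, -0.34, 0.25],
    [0, 0, 0, -0.68, 0.311, -0.34, 0.25],
    [0, 0, 0, -0.8, 0.366, -0.34, 0.25],
  ],
)

```text
time_s: 16.95
ee_pos: [0.6116, -0.1644, 0.2943]
eef_rot: [-0.0, 0.0, 1.0, 0.0]
ft_force: [0.0, -0.8, -0.8]
finger_gap: 0.561
```

servo_tool(
  deltas=[
    [0, 0, 0, -0.1, 0.045, 0, 0.25],
    [0, 0, 0, -0.18, 0.08, 0, 0.25],
    [0, 0, 0, -0.215, 0.099, 0, 0.25],
    [0, 0, 0, -0.215, 0.099, 0, 0.25],
    [0, 0, 0, -0.215, 0.099, 0, 0.25],
    [0, 0, 0, -0.215, 0.099, 0, 0.25],
    [0, 0, 0, -0.215, 0.099, 0, 0.25],
  ],
)

```text
time_s: 17.65
ee_pos: [0.6741, -0.1367, 0.294]
eef_rot: [-0.0, 0.001, 1.0, -0.0]
ft_force: [0.4, 0.0, -1.5]
finger_gap: 0.559
```

servo_tool(
  deltas=[
    [0, 0, 0, -0.004, 0.004, 0.04, 0.25],
    [0, 0, 0, -0.004, 0.004, 0.11, 0.25],
    [0, 0, 0, -0.004, 0.004, 0.18, 0.25],
    [0, 0, 0, -0.004, 0.004, 0.24, 0.25],
    [0, 0, 0, -0.004, 0.004, 0.28, 0.25],
    [0, 0, 0, -0.004, 0.004, 0.31, 0.25],
    [0, 0, 0, -0.004, 0.004, 0.325, 0.25],
    [0, 0, 0, -0.004, 0.004, 0.333, 0.25],
    [0, 0, 0, -0.004, 0.004, 0.337, 0.25],
    [0, 0, 0, -0.004, 0.004, 0.337, 0.25],
  ],
)

```text
time_s: 18.65
ee_pos: [0.6764, -0.1344, 0.1931]
eef_rot: [0.0, 0.0, 1.0, -0.0]
ft_force: [-0.1, 0.2, -1.3]
finger_gap: 0.559
```

```bash
python3 snap.py a6 scene 156 180 316 300
```

```text
[ 0.6764 -0.1344  0.1932]
```

View pics/a6.png

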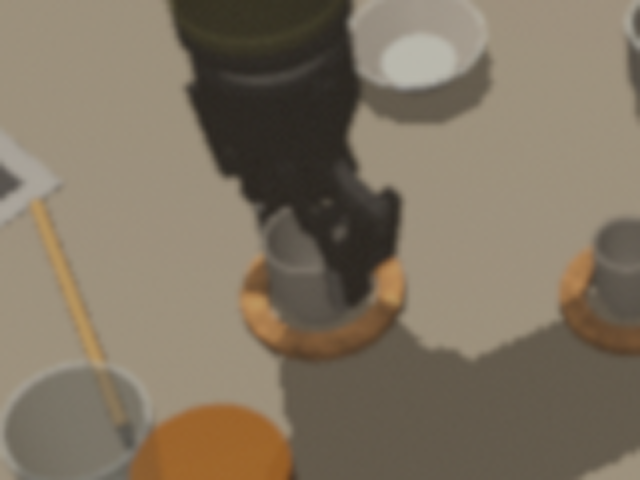

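Medium (crop 310,270) sits in its ring (322,295). Releasing and going to large.

servo_tool(
  deltas=[
    [0, 0, 0, 0, 0, 0.002, -0.05],
    [0, 0, 0, 0, 0, 0.002, -0.15],
    [0, 0, 0, 0, 0, 0.002, -0.3],
    [0, 0, 0, 0, 0, 0.002, -0.45],
    [0, 0, 0, 0, 0, 0.002, -0.6],
    [0, 0, 0, 0, 0, 0.002, -0.6],
    [0, 0, 0, 0, 0, -0.03, -0.6],
    [0, 0, 0, 0, 0, -0.12, -0.6],
    [0, 0, 0, 0, 0, -0.25, -0.6],
    [0, 0, 0, 0, 0, -0.35, -0.8],
  ],
)

```text
time_s: 19.7
ee_pos: [0.6764, -0.1343, 0.3004]
eef_rot: [0.001, 0.0, 1.0, -0.0]
ft_force: [0.5, -0.0, -0.4]
finger_gap: 0.899
```

servo_tool(
  deltas=[
    [0, 0, 0, 0.08, 0.01, 0, -1],
    [0, 0, 0, 0.2, 0.03, 0, -1],
    [0, 0, 0, 0.34, 0.05, 0, -1],
    [0, 0, 0, 0.48, 0.07, 0, -1],
    [0, 0, 0, 0.62, 0.09, 0, -1],
    [0, 0, 0, 0.73, 0.105, 0, -1],
    [0, 0, 0, 0.778, 0.111, 0, -1],
    [0, 0, 0, 0.778, 0.111, 0, -1],
    [0, 0, 0, 0.778, 0.111, 0, -1],
    [0, 0, 0, 0.778, 0.111, 0, -1],
  ],
)

```text
time_s: 20.7
ee_pos: [0.4441, -0.1011, 0.298]
eef_rot: [0.001, 0.0, 1.0, -0.0]
ft_force: [0.2, -0.8, -0.8]
finger_gap: 0.999
```

```bash
python3 chk.py
```

```text
[ 0.444  -0.1011  0.2978] 1.001 20.75
tiny [145.  232.2 163.8] [0.5409 0.3975] off mm 2.1 area model 178
small [332.  220.1 275. ] [ 0.568  -0.0169] off mm 1.8 area model 265
medium [384.5 170.6 419.8] [ 0.679  -0.1335] off mm 2.1 area model 451
```

servo_tool(
  deltas=[
    [0, 0, 0, 0.003, 0, 0.05, -1],
    [0, 0, 0, 0.003, 0, 0.12, -1],
    [0, 0, 0, 0.003, 0, 0.19, -1],
    [0, 0, 0, 0.003, 0, 0.25, -1],
    [0, 0, 0, 0.003, 0, 0.3, -1],
    [0, 0, 0, 0.003, 0, 0.335, -1],
    [0, 0, 0, 0.003, 0, 0.349, -1],
    [0, 0, 0, 0.003, 0, 0.349, -1],
  ],
)

```text
time_s: 21.55
ee_pos: [0.4422, -0.101, 0.1925]
eef_rot: [-0.0, -0.0, 1.0, 0.0]
ft_force: [0.7, 0.0, -0.2]
finger_gap: 0.999
```

servo_tool(
  deltas=[
    [0, 0, 0, 0, 0, 0, -0.8],
    [0, 0, 0, 0, 0, 0, -0.65],
    [0, 0, 0, 0, 0, 0, -0.5],
    [0, 0, 0, 0, 0, 0, -0.35],
    [0, 0, 0, 0, 0, 0, -0.2],
    [0, 0, 0, 0, 0, 0, -0.05],
    [0, 0, 0, 0, 0, 0, 0.0],
    [0, 0, 0, 0, 0, 0, 0.0],
  ],
)

```text
time_s: 22.35
ee_pos: [0.442, -0.1011, 0.1937]
eef_rot: [0.001, 0.0, 1.0, -0.0]
ft_force: [-1.5, 0.1, 7.9]
finger_gap: 0.686
```

servo_tool(
  deltas=[
    [0, 0, 0, 0, 0, -0.03, 0.0],
    [0, 0, 0, 0, 0, -0.1, 0.0],
    [0, 0, 0, 0, 0, -0.19, 0.0],
    [0, 0, 0, -0.02, -0.06, -0.28, 0.0],
    [0, 0, 0, -0.065, -0.18, -0.34, 0.0],
    [0, 0, 0, -0.11, -0.31, -0.35, 0.0],
    [0, 0, 0, -0.16, -0.45, -0.35, 0.0],
    [0, 0, 0, -0.21, -0.59, -0.35, 0.0],
    [0, 0, 0, -0.255, -0.72, -0.35, 0.0],
    [0, 0, 0, -0.295, -0.83, -0.35, 0.0],
  ],
)

```text
time_s: 23.35
ee_pos: [0.5302, -0.3526, 0.2985]
eef_rot: [0.0, 0.001, 1.0, -0.0]
ft_force: [0.3, -0.2, -1.5]
finger_gap: 0.677
```

servo_tool(
  deltas=[
    [0, 0, 0, -0.03, -0.09, 0, 0.0],
    [0, 0, 0, -0.047, -0.133, 0, 0.0],
    [0, 0, 0, -0.047, -0.133, 0, 0.0],
    [0, 0, 0, -0.047, -0.133, 0, 0.0],
    [0, 0, 0, -0.047, -0.133, 0, 0.0],
    [0, 0, 0, -0.047, -0.133, 0, 0.0],
  ],
)

```text
time_s: 23.95
ee_pos: [0.5445, -0.3887, 0.2983]
eef_rot: [0.0, -0.001, 1.0, 0.0]
ft_force: [0.2, -0.1, -0.9]
finger_gap: 0.677
```

servo_tool(
  deltas=[
    [0, 0, 0, 0, -0.003, 0.04, 0.0],
    [0, 0, 0, 0, -0.003, 0.11, 0.0],
    [0, 0, 0, 0, -0.003, 0.18, 0.0],
    [0, 0, 0, 0, -0.003, 0.24, 0.0],
    [0, 0, 0, 0, -0.003, 0.29, 0.0],
    [0, 0, 0, 0, -0.003, 0.32, 0.0],
    [0, 0, 0, 0, -0.003, 0.335, 0.0],
    [0, 0, 0, 0, -0.003, 0.342, 0.0],
    [0, 0, 0, 0, -0.003, 0.346, 0.0],
    [0, 0, 0, 0, -0.003, 0.346, 0.0],
  ],
)

```text
time_s: 24.95
ee_pos: [0.5446, -0.3909, 0.1947]
eef_rot: [0.0, 0.0, 1.0, -0.0]
ft_force: [-0.5, -1.2, -0.9]
finger_gap: 0.677
```

```bash
python3 snap.py a7 scene 128 90 288 210
```

```text
[ 0.5446 -0.3909  0.1947]
```

View pics/a7.png

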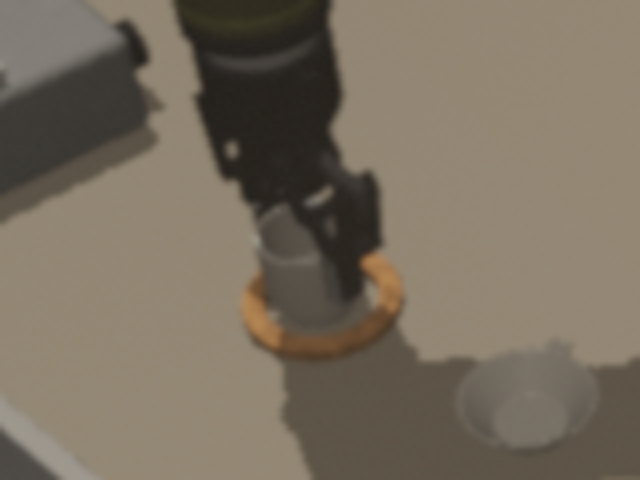

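Large (crop 305,265) is in its ring (322,300). I'll lower the last millimetre, release, lift, and move back clear of it.

servo_tool(
  deltas=[
    [0, 0, 0, 0, 0, 0.004, -0.3],
    [0, 0, 0, 0, 0, 0.004, -0.4],
    [0, 0, 0, 0, 0, 0.004, -0.55],
    [0, 0, 0, 0, 0, 0.004, -0.7],
    [0, 0, 0, 0, 0, 0.004, -0.85],
    [0, 0, 0, 0, 0, 0.004, -0.9],
    [0, 0, 0, 0, 0, -0.03, -0.9],
    [0, 0, 0, 0, 0, -0.12, -0.9],
    [0, 0, 0, 0, 0, -0.25, -0.9],
    [0, 0, 0, 0, 0, -0.4, -0.9],
  ],
)

```text
time_s: 26.0
ee_pos: [0.5441, -0.3906, 0.315]
eef_rot: [-0.001, -0.0, 1.0, 0.001]
ft_force: [0.3, -0.4, 0.7]
finger_gap: 0.949
```

servo_tool(
  deltas=[
    [0, 0, 0, 0, 0.1, -0.1, -0.9],
    [0, 0, 0, 0, 0.2, -0.15, -0.9],
    [0, 0, 0, 0.05, 0.35, -0.2, -0.9],
    [0, 0, 0, 0.15, 0.5, -0.2, -0.9],
    [0, 0, 0, 0.25, 0.65, -0.2, -0.9],
    [0, 0, 0, 0.3, 0.8, -0.2, -0.9],
    [0, 0, 0, 0.35, 0.9, -0.2, -0.9],
    [0, 0, 0, 0.35, 0.9, -0.2, -0.9],
    [0, 0, 0, 0.35, 0.9, -0.2, -0.9],
  ],
)

```text
time_s: 26.9
ee_pos: [0.4394, -0.1202, 0.3752]
eef_rot: [0.001, -0.001, 1.0, -0.001]
ft_force: [0.7, -0.8, 0.9]
finger_gap: 0.948
```

```bash
python3 chk.py; python3 - <<'E'
from station import eyes
import cv2
cv2.imwrite('pics/a8.png',eyes.snapshot('scene')['pixels'][:,:,::-1])
E
```

```text
[ 0.4398 -0.1212  0.3749] 0.953 26.95
tiny [144.8 232.2 166.4] [0.5409 0.3979] off mm 2.5 area model 178
large [505.1 229.4 700.1] [ 0.5476 -0.3927] off mm 4.3 area model 746
small [331.8 219.8 262.4] [ 0.5687 -0.0165] off mm 1.5 area model 265
medium [384.4 170.6 426. ] [ 0.6791 -0.1331] off mm 2.4 area model 451
```

View pics/a8.png

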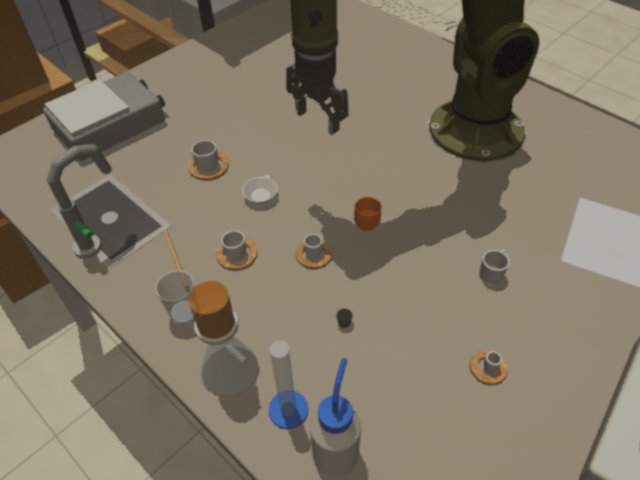

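All four crucibles stand upright in their rings at (207,160), (234,248), (314,248) and (490,363). The dish, handled cup and orange pot haven't moved, and the gripper is clear. Handing in.

```bash
python3 -c "
from station import env
print(env.finish_job())"
```

```text
the job is handed in; nothing more can be done
None
```

All four crucibles are standing upright in the cork rings of their own size, and I handed the job in at about 27 s of the 106 s allowed. I picked each one up from above and lowered it to about 1 mm above the bench or less before letting go.

**Final checks:**
- **Position:** in the last top-camera fit, tiny was 2.5 mm, small 1.5 mm, medium 2.4 mm and large 4.3 mm from its ring's centre; the limit is 15 mm.
- **Upright and untouched objects:** the last scene picture shows all four upright. By eye, the handled cup, the dish and the orange look-alike are where they started. The gripper is well clear of everything.
- **Resting height:** I did not measure it directly. It follows from the release height and from the cups appearing seated inside the holes.

**Disagreements:** the two cameras disagreed by a steady 2.4 mm or so on the ring positions, and I used the mean. Cross-checking the crucibles in the scene camera at the start failed because the segmentation picked the wrong shapes, so their positions come from the top camera. The blob areas there matched the given sizes.

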